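# Release the pallet slat: loosen the left-hand clamp knob and draw the strap back

### The arm

A 7-joint arm with a two-finger parallel gripper is mounted at the origin on the work surface. World frame = base frame: x ahead of the robot, y to its left, z up, the work surface at z = 0. Lengths are in m, angles in rad, forces in N, time in s.
With the tool pointing down it reaches from about 0.4 to 0.85 m from the base axis. Payload 10.4 kg.
Tool frame: the origin (TCP) lies at the very end of the fingers, on their centre line; the grasp point (between the pads) lies 19 mm behind it; z points along the fingers, y is the direction in which the jaws open and shut (so a half turn about z gives the same grasp; the last joint's range is limited). The gripper opens to 87 mm and grips with 3 to 60 N. Pads are 19 mm wide; open, the fingers measure 117 mm over their backs; the gripper's body (75 mm by 190 mm) begins 51 mm behind the grasp point.
Start: joints at [1.218, 0.332, -0.065, 1.46, 0.022, 1.35, -0.088], TCP at [0.202, -0.591, 0.223] pointing down, gripper open.
Joint ranges: [-2.6, 2.6], [-0.5, 2.12], [-1.47, 1.34], [0.16, 2.42], [-1.27, 4.41], [0.06, 2.06], [-2.6, 2.6]. Speed limits (rad/s): [2.22, 2.22, 2.79, 2.79, 3.14, 3.14, 3.14].

### API

Orientations are given as a unit quaternion [x, y, z, w].
In Python, from bench import read_state, camera, close_job, recognise, masks_of gives the robot as it stands.
- The arm moves only by the tool play_rows, never from a script. Its argument "moves" is a list of rows, each a list of 3 entries, a list of its own where there are three numbers: the shift along the tool's x, y, z in cm, then the turn, a rotation vector about the tool's x, y, z in rad, then the finger opening in cm, from 0 to 8.7. In form: [[[dx, dy, dz], [ax, ay, az], jaw], ...]. A call has 1 to 8 rows; each row is the pose to reach, as a shift and turn from the pose commanded when the call began, along the tool's axes at that moment; what a row does not reach only later rows make up. A row lasts 1/8 s, in which the tool goes at most 62.5 mm and 10.7 degrees, less where a joint would pass 70% of its speed; a pose out of reach is approached as far as the arm can. A call with a gripper value outside its range is refused whole. The fingers move at their own pace and stop on an object; "grip_force" is the grip in N (left out, the last holds). Time passes only in rows, so rows that repeat a pose let the fingers close. It gives the time, the measured TCP pose, the force and the opening at its end, in the units of the state.
- read_state(): the state, without advancing time (a new reading comes with each control period).
- camera(name): name is "side" or "top" or "wrist"; returns a dict with "frame" (420x560x3 uint8, red, green, blue), "intrinsics" (3x3 intrinsics, pixels), "k1" (the pictures are not rectified: a ray, as slopes to the right and down, at radius r is drawn at 1 + k1 r^2 times it, then the intrinsics apply), "camera_from_world" (4x4, takes a point from world to camera coordinates). Camera axes: x right, y down, z forward; pixel columns grow to the right and rows downward; lengths in m; the calibration is good to about 2 mm. A picture is of the moment at which its call begins. There is no depth.
- close_job(): hands the job in, once; it reports no verdict.
Trained networks look in a picture, given as the dict that the camera call returned (one of the last four; its "shot" number tells which), for a name from the list of things; names that differ only in an ending like _2 or _b are one class to them, and where a whole thing is asked for, a point or a joint stands for the part that bears it (a point fixed in the world has none). Each returns a list of dicts, best first, with "conf" (0 to 1); they miss things now and then, are a little off and sometimes report something else, mostly with a low value. They report only what shows in the picture. A call takes as long as a camera call. They do not tell look-alikes from the thing itself.
- recognise(picture, query): "at" ([column, row] in pixels, amid what is visible of it).
- masks_of(picture, query): "region" (420x560 bool, what is visible of it) and "at" ([column, row] in pixels, amid what is visible of it).
The state is a dict: "time": time; "joint_positions": joint angles; "joint_vel": joint speeds; "joint_torque": joint torques, N m; "ee_pos": TCP position; "eef_rot": TCP orientation; "ft_force": force on the tool from outside, world axes, zero at the start; "torque": the same for the moment, N m; "width": finger opening in m.
Only numpy, scipy, OpenCV 4.12 (cv2) and the standard library are available. Lean on these libraries where they do the work, as an engineer would, in place of code of your own. Each camera call takes 0.05 s, during which the arm holds its last target.

### The job

Free the wooden slat in the drilling jig: its clamp knob has a left-hand thread, so loosen it by turning it clockwise until its collar has risen clear of the recess in the clamp strap. Then draw the strap straight back by its post, off the slat, until it bears gently but definitely on the buffer of the back stop, and leave it there. Never force the strap against the collar or the stop, do not lift or tip it, and leave the slat and everything else as they are.

Things in the scene. Friction and masses are not known exactly. Their poses are not given: they have to be found in the camera images.
- jig: Fixed drilling jig: steel base plate 400 x 140 x 8 mm with a plywood platform (top 30 mm above the table), its yaw up to 23 degrees either way. Origin on the knob's stud axis, at table height; x points from the stop towards the slat (away from the robot, roughly), y across the strap, z up. The strap slides along x between two low guide rails (38 mm above the table, 1.5 mm play on each side).
- knob (a joint): Angle of the clamp knob in rad: 0 is fully tight, it grows as the knob is turned CLOCKWISE seen from above (left-hand thread) and has an end stop at 3.8. It starts between 0 and 0.6. Knob and collar rise 10 mm a turn (1.6 mm per rad); the collar bottom is clear of the recess from about 2.4 rad (better 2.8). Turning it takes about 0.15 N m; it stays where it is left and is self-locking.
- knob_top (a point): Centre of the top of the clamp knob: a round black fluted hand knob, 44 mm in diameter and 28 mm high, on a vertical axis, with a white pointer mark and a thin bare stud end sticking up to 90 mm above the table. Its top is 80 mm above the table when tight; the underside of the knob is 28 mm below this point and the strap's top lies 10 mm lower still. It turns and rises with the knob.
- collar: Steel collar under the knob, 24 mm in diameter, 13.7 mm high, origin at the centre of its underside; it rises with the knob (it does not turn). When tight it sits 3.7 mm deep in the recess of the strap and so locks the strap.
- strap: Loose aluminium clamp strap 200 x 44 x 12 mm (about 0.3 kg), lying on the platform, underside 30 mm above the table. Its origin is on its underside at the centre of the recess (27 mm long, 4 mm deep), at the start on the stud axis; x points to the nose, same way as the jig's x. A slot 14 mm wide from the recess towards the nose lets it slide back, along -x of the jig, past the stud, by up to 61 mm; sliding it takes about 2 to 4 N.
- strap_post (a point): Top centre of the strap's pull post: upright steel pin 18 mm in diameter, standing 46 mm above the strap's top (42 to 88 mm above the table), 100 mm behind the recess centre. Pinch it from above.
- strap_nose (a point): Tip of the strap's nose, centre of its lower edge, 80 mm ahead of the strap's origin. At the start it overlaps the slat by 22 mm.
- strap_tail (a point): Middle of the strap's rear end face, 120 mm behind the strap's origin and 36 mm above the table; this face meets the buffer.
- stop: Back stop of the jig: steel bracket 30 x 70 x 20 mm, origin at the bottom centre of its front face, 195 mm behind the stud axis, axes as the jig's. A screw with a round black rubber buffer (13 mm across) sticks out of it towards the strap's tail by 25 to 45 mm: the setting differs each time and is not measured, so feel for it; the strap meets it after 30 to 50 mm of travel. The buffer gives about 1 mm for each 4 N, for at most 6 mm, then is solid.
- slat: Loose pallet slat of bare wood, 95 x 300 x 22 mm, on the jig's base plate under the strap's nose; origin at the centre of its underside, x across its width, its long side across the jig. Its near edge is 58 mm ahead of the stud axis.
- offcut: Bystander: wood offcut 70 x 45 x 22 mm lying on the slat; origin under its centre.
- tape: Bystander: black tape measure 60 x 34 x 58 mm standing on the slat; origin under its centre.
- driver: Bystander: teal and black cordless screwdriver 215 mm long, 42 mm thick, lying on the table; origin under its body.
- glue: Bystander: yellow bottle 150 mm high, 56 mm in diameter, on the table; origin at its foot.
- spare_knob: Bystander: spare loose black knob 40 mm in diameter and 22 mm high on the table near the jig; origin at its foot. Not the clamp knob.
Not all that is in view belongs to the job. Several things have the shape of the strap; the one meant has the colours described above.

How it is judged:
On the way, in this order (a step that is already met when the one before it is completed fails the run):
1. the knob is loosened clockwise until its collar is out of the recess (knob past 2.25 rad) (value of joint knob above 2.25 rad), for 0.2 s.
2. the strap, drawn back off the slat, bears on the stop's buffer with at least 2 N (for 0.15 s) (contact force between strap and stop above 2 N and x of strap_nose in the frame of jig below 0.055 m), for 0.15 s.
At the end, for the whole second after the job is handed in: Knob loosened past 2.25 rad; strap at rest, flat in its guides (height within 3 mm, yaw within 0.1 rad), nose at least 3 mm clear of the slat, tail at most 48 mm ahead of the stop bracket; slat within 12 mm of its start (value of joint knob above 2.25 rad and x of strap_nose in the frame of jig below 0.055 m and x of strap_tail in the frame of stop below 0.048 m and z of strap in the frame of jig between 0.027 and 0.033 m and angle between the x axis of strap and the x axis of jig, either way round below 0.1 rad and linear speed of strap below 0.01 m/s and distance of slat from where it was at the start of the episode below 0.012 m); the robot touches nothing.
It fails at once if the strap is forced against the collar with more than 15 N (contact force between strap and collar above 15 N).
It fails at once if the strap is pressed on the stop with more than 20 N (contact force between strap and stop above 20 N).
It fails at once if the strap is tipped by more than 0.12 rad or lifted by more than 8 mm (angle between strap's own z axis and vertical above 0.12 rad or z of strap in the frame of jig above 0.038 m).
It fails at once if the slat is moved by more than 12 mm (distance of slat from where it was at the start of the episode above 0.012 m).
It fails at once if a bystander is moved by more than 30 mm (distance of any of offcut, tape, driver, glue, spare_knob from where it was at the start of the episode above 0.03 m).
It also fails if it takes over 67 s, if anything falls off the work surface, if the arm or the gripper's body presses on something with over 40 N, if the wrist force passes 120 N, or if a joint passes its speed limit or range.

## Working session

There is one attempt and no reset: what is moved stays moved. The work goes in short steps, Python scripts to look and compute and a tool call to move; the robot and the scene stay as the last step left them, time stands still between calls to the robot, and variables do not carry over. Pictures are saved under pics/ and viewed, and the job is handed in when it is done.

Besides the shell and the picture viewer there is one more tool, called as a command line: name --argument value ..., lists and objects as JSON in quotes. play_rows: Moves the arm, as the interface text tells. Its arguments: {"type":"object","properties":{"moves":{"type":"array","items":{"type":"array"}},"grip_force":{"type":"number"}},"required":["moves"]}

```bash
mkdir -p pics; ls; cat > h.py <<'E'
import numpy as np, cv2
from bench import *
def save(p,n): cv2.imwrite('pics/'+n, cv2.cvtColor(p['frame'],cv2.COLOR_RGB2BGR))
def ray(p,uv):
    K=np.array(p['intrinsics']);T=np.array(p['camera_from_world'])
    d=np.array([(uv[0]-K[0,2])/K[0,0],(uv[1]-K[1,2])/K[1,1]])
    s=d.copy()
    for _ in range(30): s=d/(1+p['k1']*(s@s))
    R=T[:3,:3];o=-R.T@T[:3,3]
    return o,R.T@np.array([s[0],s[1],1])
def atz(p,uv,z):
    o,d=ray(p,uv); return o+d*(z-o[2])/d[2]
def proj(p,X):
    K=np.array(p['intrinsics']);T=np.array(p['camera_from_world'])
    c=T[:3,:3]@np.array(X)+T[:3,3]; s=c[:2]/c[2]; s=s*(1+p['k1']*(s@s))
    return np.array([K[0,0]*s[0]+K[0,2],K[1,1]*s[1]+K[1,2]])
E
python3 - <<'E'
from h import *
for n in ['top','side','wrist']:
    p=camera(n); save(p,n+'0.png')
    print(n, np.linalg.inv(p['camera_from_world'])[:3,3])
    for q in ['knob','knob_top','strap','strap_post','slat','stop','spare_knob']:
        print(q,[(np.round(r['at']).tolist(),round(r['conf'],2)) for r in recognise(p,q)][:4])
print(read_state())
E
```

```text
pics
top [ 0.38039187 -0.03638137  1.130116  ]
knob [([262.0, 164.0], 0.76)]
knob_top [([233.0, 120.0], 0.64), ([264.0, 166.0], 0.58)]
strap [([167.0, 122.0], 0.98), ([136.0, 314.0], 0.86), ([363.0, 303.0], 0.83), ([258.0, 185.0], 0.61)]
strap_post [([183.0, 209.0], 0.92), ([138.0, 315.0], 0.91), ([167.0, 124.0], 0.63), ([364.0, 306.0], 0.6)]
slat [([268.0, 133.0], 0.75)]
stop [([251.0, 239.0], 0.54)]
spare_knob [([136.0, 252.0], 0.75), ([251.0, 240.0], 0.62)]
side [-0.24441478 -0.831747    1.36869662]
knob [([313.0, 188.0], 0.49)]
knob_top [([308.0, 185.0], 0.69)]
strap [([296.0, 199.0], 0.76), ([240.0, 176.0], 0.69), ([289.0, 329.0], 0.65), ([286.0, 142.0], 0.61)]
strap_post [([239.0, 178.0], 0.87), ([290.0, 325.0], 0.79), ([286.0, 140.0], 0.7), ([300.0, 194.0], 0.58)]
slat [([341.0, 181.0], 0.68), ([414.0, 247.0], 0.31)]
stop []
spare_knob []
wrist [ 0.27218136 -0.56745785  0.38475557]
knob []
knob_top []
strap []
strap_post [([36.0, 83.0], 0.56)]
slat []
stop []
spare_knob []
{'time': 1.2, 'joint_positions': array([ 1.21840213,  0.33216301, -0.06472032,  1.46011895,  0.02158493,
        1.3498751 , -0.0884726 ]), 'joint_vel': array([2.26829891e-04, 1.70054901e-04, 8.21829239e-05, 7.14255089e-04,
       2.66611917e-04, 5.30470372e-04, 8.39203794e-04]), 'joint_torque': array([-2.46241434e-04, -6.23044682e+01,  2.41581659e-02, -3.90122223e+01,
       -6.11619162e-02,  3.18342238e-02, -2.11661950e-05]), 'ee_pos': array([ 0.20244644, -0.59132742,  0.22258963]), 'eef_rot': array([9.86431396e-01, 1.64173984e-01, 3.12000751e-05, 5.96122631e-05]), 'ft_force': array([-0.18364951, -0.48002165, -0.32080878]), 'torque': array([-0.05008093, -0.02555087,  0.00165296]), 'width': 0.08706133576383722}
```

View pics/top0.png

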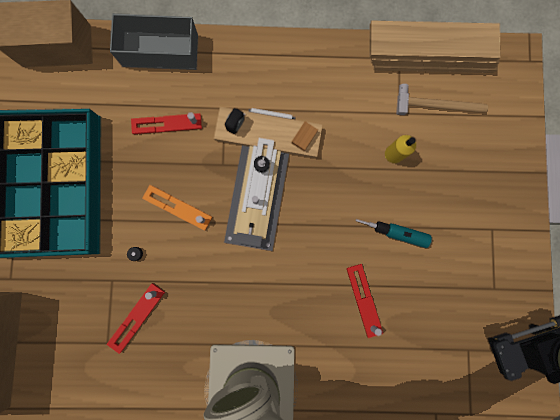

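View pics/side0.png

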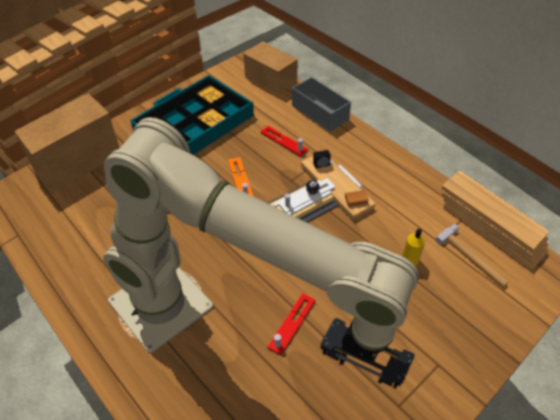

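```bash
python3 - <<'E'
from h import *
import pickle
p=camera('top'); pickle.dump(p,open('top.pkl','wb'))
c=p['frame'][100:260,190:340]
cv2.imwrite('pics/crop.png',cv2.cvtColor(cv2.resize(c,None,fx=3.75,fy=3.75,interpolation=cv2.INTER_CUBIC),cv2.COLOR_RGB2BGR))
print(p['camera_from_world'],p['intrinsics'],p['k1'])
E
```

```text
[[ 0.02341672 -0.9994958   0.02144287 -0.0695035 ]
 [-0.99455262 -0.02546937 -0.10107623  0.49162098]
 [ 0.1015714  -0.01895919 -0.99464758  1.08474044]
 [ 0.          0.          0.          1.        ]] [[391.89513844   0.         276.24382417]
 [  0.         391.89513844 209.21216792]
 [  0.           0.           1.        ]] 0.03140985722881416
```

View pics/crop.png

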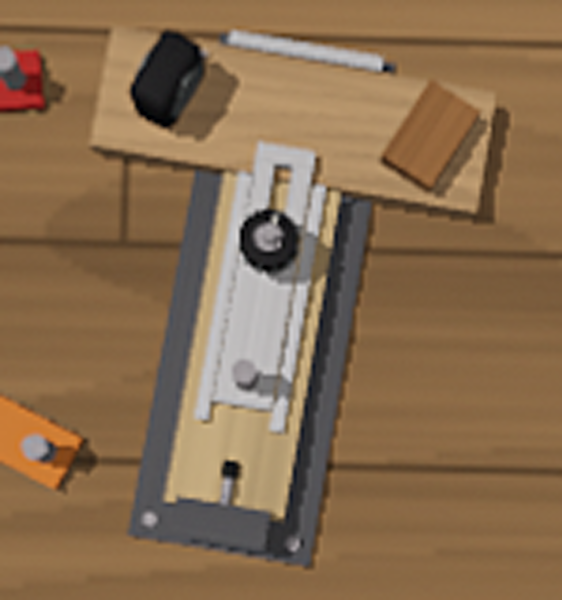

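```bash
python3 - <<'E'
from h import *
import pickle
p=pickle.load(open('top.pkl','rb'))
f=lambda x,y,z: atz(p,(190+(x+.5)/3.75-.5,100+(y+.5)/3.75-.5),z)
k=f(269,241,.081); s=f(272,229,.09); po=f(243,371,.088)
print(k,s,po,np.linalg.norm(k-po),np.degrees(np.arctan2(*(k-po)[1::-1])))
# strap edges: nose corners (258,143),(316,151) ; tail (212,405),(273,410)
n=(f(258,143,.042)+f(316,151,.042))/2; t=(f(212,403,.042)+f(272,410,.042))/2
print(n,t,np.linalg.norm(n-t),np.degrees(np.arctan2(*(n-t)[1::-1])))
# base plate rear corners
a=f(131,533,.008);b=f(309,567,.008); print(a,b,np.linalg.norm(a-b),np.degrees(np.arctan2(*(a-b)[1::-1]))-90)
g=(a+b)/2; print(g,g-t)
r=f(230,466,.036);print('buffer',r, np.linalg.norm(r-t))
E
```

```text
[ 0.6103349  -0.01301667  0.081     ] [ 0.61719648 -0.01513709  0.09      ] [0.5139559  0.00281407 0.088     ] 0.09792101224600637 -9.327831431111477
[ 0.6915374  -0.02381946  0.042     ] [0.49323443 0.00450853 0.042     ] 0.2003161116652632 -8.12981719695331
[0.3981651  0.08702876 0.008     ] [ 0.37562867 -0.04857605  0.008     ] 0.1374647494815697 -9.435856827158105
[0.38689688 0.01922635 0.008     ] [-0.10633754  0.01471782 -0.034     ]
buffer [0.44910718 0.01236208 0.036     ] 0.045220481919303744
```

```bash
cat >> h.py <<'E'
from scipy.spatial.transform import Rotation as Ro
def go(pos,yaw=None,s=None):
    """yaw: angle of tool x in world, tool down"""
    s=s or read_state(); R=Ro.from_quat(s['eef_rot'])
    x=R.apply([1,0,0]); y0=np.arctan2(x[1],x[0])
    d=R.inv().apply(np.array(pos)-s['ee_pos'])*100
    if yaw is None: yaw=y0
    T=Ro.from_matrix(np.array([[np.cos(yaw),np.sin(yaw),0],[np.sin(yaw),-np.cos(yaw),0],[0,0,-1]]))
    rv=(R.inv()*T).as_rotvec()
    print('now',np.round(s['ee_pos'],4),'yaw',round(y0,3),'j7',round(s['joint_positions'][6],3),'t',s['time'],'F',np.round(s['ft_force'],2),'w',s['width'])
    print('shift cm',np.round(d,2),'rot',np.round(rv,3))
E
python3 -c "
from h import *
go([.59,-.014,.25]); go([.59,-.014,.25],1.41)"
```

```text
now [ 0.2024 -0.5913  0.2226] yaw 0.33 j7 -0.089 t 1.25 F [ 0.24 -1.04  0.36] w 0.08688039005773278
shift cm [ 55.36 -42.07  -2.75] rot [ 0. -0. -0.]
now [ 0.2024 -0.5913  0.2226] yaw 0.33 j7 -0.089 t 1.25 F [ 0.24 -1.04  0.36] w 0.08688039005773278
shift cm [ 55.36 -42.07  -2.75] rot [ 0.    0.   -1.08]
```

play_rows --moves '[[[6,-4,-2.7],[0,0,-0.1],8.7],[[13,-9,-2.7],[0,0,-0.22],8.7],[[20,-14,-2.7],[0,0,-0.34],8.7],[[27,-19,-2.7],[0,0,-0.46],8.7],[[34,-24,-2.7],[0,0,-0.6],8.7],[[41,-30,-2.7],[0,0,-0.75],8.7],[[48,-36,-2.7],[0,0,-0.9],8.7],[[55.4,-42.1,-2.7],[0,0,-1.08],8.7]]'

```text
time: 2.25
ee_pos: [0.4851, -0.1819, 0.2498]
eef_rot: [0.76, 0.65, 0.0, 0.001]
ft_force: [0.9, -0.8, -0.6]
width: 0.0871
```

```bash
python3 -c "
from h import *
go([.59,-.014,.25],1.41)"
```

```text
now [ 0.4851 -0.1819  0.2498] yaw 1.415 j7 0.07 t 2.25 F [ 0.93 -0.76 -0.57] w 0.08707340613066637
shift cm [18.21  7.76 -0.02] rot [0.001 0.001 0.005]
```

play_rows --moves '[[[6,2.5,0],[0,0,0],8.7],[[12,5,0],[0,0,0],8.7],[[18.2,7.8,0],[0,0,0],8.7],[[18.2,7.8,0],[0,0,0],8.7],[[18.2,7.8,0],[0,0,0],8.7]]'

```text
time: 2.88
ee_pos: [0.5904, -0.0161, 0.2492]
eef_rot: [0.761, 0.648, -0.0, -0.0]
ft_force: [-0.6, -1.5, -0.1]
width: 0.0869
```

```bash
python3 -c "
from h import *
import pickle
go([.59,-.014,.25],1.41)
p=camera('wrist'); save(p,'w1.png'); pickle.dump(p,open('w1.pkl','wb'))
print(np.linalg.inv(p['camera_from_world'])[:3,3])
for q in ['knob_top','strap_post','strap']: print(q,[(np.round(r['at']).tolist(),round(r['conf'],2)) for r in recognise(p,q)][:4])
print(proj(p,[.6115,-.0135,.081]),proj(p,[.514,.0028,.088]))
"
```

```text
now [ 0.5904 -0.0161  0.2492] yaw 1.411 j7 -0.341 t 2.875 F [-0.56 -1.46 -0.12] w 0.08690023254992511
shift cm [ 0.2  -0.08 -0.08] rot [-0.     0.     0.001]
[0.60159624 0.05716259 0.41130312]
knob_top [([300.0, 177.0], 0.78)]
strap_post [([252.0, 172.0], 0.61), ([134.0, 29.0], 0.6), ([412.0, 78.0], 0.28)]
strap [([253.0, 172.0], 0.58), ([133.0, 32.0], 0.56)]
[295.65794529 182.52759454] [194.26964069 183.57502014]
```

View pics/w1.png

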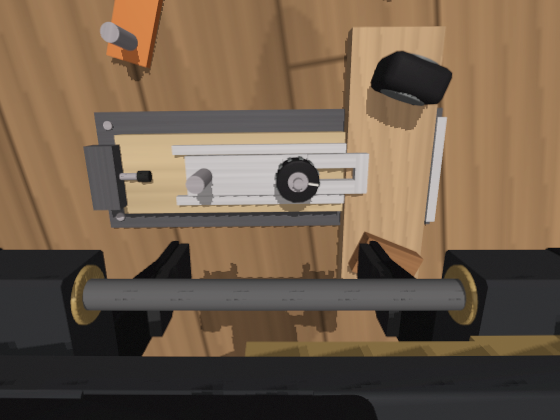

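```bash
python3 - <<'E'
from h import *
import pickle
p=pickle.load(open('w1.pkl','rb'))
c=p['frame'][110:240,80:380]
cv2.imwrite('pics/w1c.png',cv2.cvtColor(cv2.resize(c,None,fx=2.6,fy=2.6,interpolation=cv2.INTER_CUBIC),cv2.COLOR_RGB2BGR))
E
```

```text
(no output)
```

View pics/w1c.png

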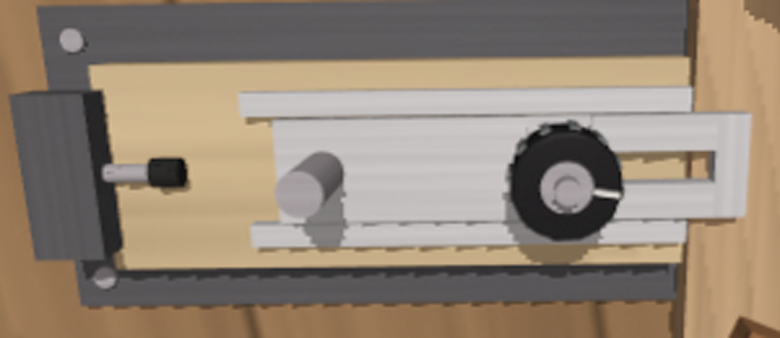

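```bash
python3 - <<'E'
from h import *
import pickle
p=pickle.load(open('w1.pkl','rb'))
f=lambda x,y,z: atz(p,(80+(x+.5)/2.6-.5,110+(y+.5)/2.6-.5),z)
k=f(567,187,.081); s=f(568,190,.09); po=f(299,195,.088)
print(k,s,po,np.linalg.norm(k-po),np.degrees(np.arctan2(*(k-po)[1::-1])))
n=(f(750,114,.042)+f(746,217,.042))/2; t=(f(272,120,.042)+f(277,221,.042))/2
print(n,t,np.linalg.norm(n-t),np.degrees(np.arctan2(*(n-t)[1::-1])))
u=(n-t)/np.linalg.norm(n-t); print('stud from strap',t+u*.12)
for e in [((240,93),(690,88)),((252,246),(683,247)),((45,5),(687,5)),((85,304),(675,300))]:
    z=.038 if e[0][0]>200 else .008
    a=f(*e[0],z);b=f(*e[1],z);print(np.degrees(np.arctan2(*(b-a)[1::-1])))
print('buffer tip', (f(186,172,.036)-t)@u)
E
```

```text
[ 0.61369392 -0.01292557  0.081     ] [ 0.61356926 -0.01219526  0.09      ] [0.51415844 0.00165267 0.088     ] 0.10084064959156754 -8.332452193389297
[ 0.69195699 -0.02466331  0.042     ] [0.49375313 0.00544557 0.042     ] 0.2004777165367885 -8.637685900791244
stud from strap [ 0.61239207 -0.01257671  0.042     ]
-8.637067954001276
-9.378134747948177
-9.321849373283074
-8.813105186675134
buffer tip -0.03989623264224749
```

```bash
python3 -c "
from h import *
go([.6128,-.0129,.16],2.95)"
```

```text
now [ 0.59   -0.0184  0.2496] yaw 1.407 j7 -0.341 t 3.075 F [ 0.88 -0.38  0.11] w 0.08676960595286623
shift cm [0.92 2.15 8.96] rot [-1.000e-03  1.000e-03 -1.543e+00]
```

play_rows --moves '[[[0.3,0.5,0],[0,0,-0.18],8.7],[[0.6,1,0],[0,0,-0.36],8.7],[[0.9,2.1,0],[0,0,-0.54],8.7],[[0.9,2.1,2],[0,0,-0.72],8.7],[[0.9,2.1,4],[0,0,-0.9],8.7],[[0.9,2.1,6],[0,0,-1.08],8.7],[[0.9,2.1,8],[0,0,-1.26],8.7],[[0.9,2.1,9],[0,0,-1.44],8.7]]'

```text
time: 4.08
ee_pos: [0.6118, -0.0127, 0.1584]
eef_rot: [0.143, 0.99, -0.001, -0.0]
ft_force: [-0.6, 0.2, 0.3]
width: 0.0871
```

play_rows --moves '[[[0,0,0],[0,0,-0.1],8.7],[[0,0,0],[0,0,-0.1],8.7],[[0,0,0],[0,0,-0.1],8.7]]'

```text
time: 4.45
ee_pos: [0.6126, -0.0117, 0.1597]
eef_rot: [0.097, 0.995, -0.0, 0.0]
ft_force: [-0.1, 1.0, -0.7]
width: 0.087
```

```bash
python3 -c "
from h import *
go([.6128,-.0129,.05],2.95)
L=[]
for i in range(6):
    p=camera('wrist'); s=read_state(); L.append(s['ee_pos'])
save(p,'w2.png')
print(np.array(L),np.mean(L,0))
s['ee_pos']=np.mean(L,0); go([.6128,-.0129,.05],2.95,s)"
```

```text
now [ 0.6126 -0.0117  0.1597] yaw 2.946 j7 1.064 t 4.45 F [-0.14  1.02 -0.67] w 0.08702246533745085
shift cm [-0.03 -0.11 10.97] rot [-0.     0.001 -0.004]
[[ 0.61261027 -0.01148136  0.15968361]
 [ 0.61263449 -0.01129834  0.15969591]
 [ 0.61264617 -0.01112891  0.15964533]
 [ 0.61262893 -0.01097948  0.15961317]
 [ 0.61262904 -0.01093721  0.15954916]
 [ 0.61263869 -0.01087837  0.15954333]] [ 0.61263127 -0.01111728  0.15962175]
now [ 0.6126 -0.0111  0.1596] yaw 2.949 j7 1.066 t 4.75 F [-0.14  0.56  0.36] w 0.08699348617849385
shift cm [-0.05 -0.17 10.96] rot [-0.     0.    -0.001]
```

View pics/w2.png

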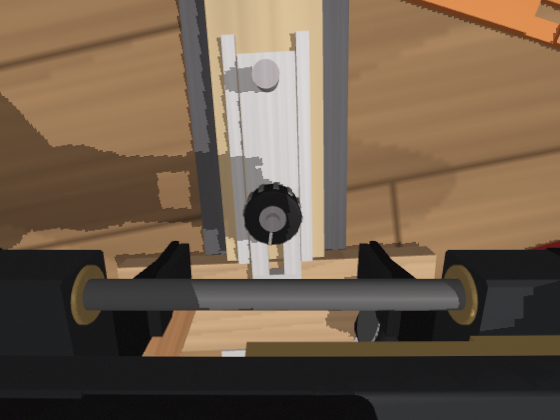

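```bash
python3 -c "
from h import *
import pickle
p=camera('wrist'); pickle.dump(p,open('w2.pkl','wb'))
print(atz(p,(273,217.5),.09),atz(p,(273,213.5),.081),atz(p,(265,73),.088))
s=read_state();go([.6128,-.0129,.05],2.95,s)
cv2.imwrite('pics/w2c.png',cv2.cvtColor(cv2.resize(p['frame'][40:290,170:370],None,fx=2.4,fy=2.4,interpolation=2),4))"
```

```text
[ 0.61000541 -0.01170904  0.09      ] [ 0.60973686 -0.01168452  0.081     ] [0.51396652 0.00196725 0.088     ]
now [ 0.6126 -0.0109  0.1595] yaw 2.949 j7 1.066 t 4.8 F [-0.59  0.19  0.67] w 0.08698252184058165
shift cm [-0.06 -0.19 10.95] rot [-0.     0.    -0.001]
```

View pics/w2c.png

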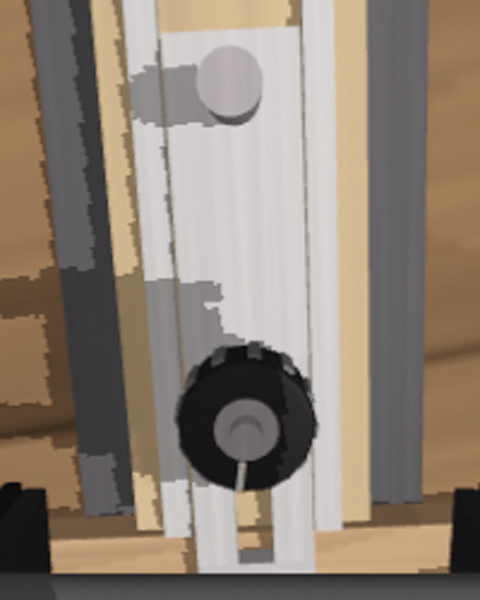

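play_rows --moves '[[[0,-0.15,2],[0,0,0],8.7],[[0,-0.15,4],[0,0,0],8.7],[[0,-0.15,6],[0,0,0],8.7],[[0,-0.15,8],[0,0,0],8.7],[[0,-0.15,9.5],[0,0,0],8.7],[[0,-0.15,10.9],[0,0,0],8.7],[[0,-0.15,10.9],[0,0,0],8.7],[[0,-0.15,10.9],[0,0,0],8.7]]'

```text
time: 5.8
ee_pos: [0.6127, -0.0122, 0.051]
eef_rot: [0.096, 0.995, 0.0, 0.0]
ft_force: [-0.2, -0.3, 0.5]
width: 0.0872
```

play_rows --grip_force 35 --moves '[[[0,0,0],[0,0,0],5.2],[[0,0,0],[0,0,0],4],[[0,0,0],[0,0,0],3.5],[[0,0,0],[0,0,0],3.5],[[0,0,0],[0,0,0],3.5],[[0,0,0],[0,0,0],3.5]]'

```text
time: 6.55
ee_pos: [0.6124, -0.0121, 0.0505]
eef_rot: [0.096, 0.995, 0.0, 0.0]
ft_force: [-0.1, 1.2, 0.3]
width: 0.0431
```

```bash
python3 -c "
from h import *
s=read_state();go([.612,-.0125,.05],2.95,s);print(s['torque'])
p=camera('wrist');save(p,'w3.png')"
```

```text
now [ 0.6124 -0.0121  0.0505] yaw 2.95 j7 1.007 t 6.55 F [-0.07  1.22  0.33] w 0.04309714079193823
shift cm [ 0.03 -0.05  0.05] rot [0. 0. 0.]
[ 0.24922669 -0.17585437  0.0058017 ]
```

View pics/w3.png

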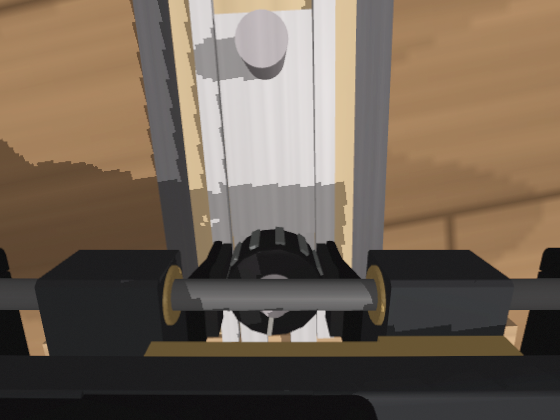

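play_rows --moves '[[[0,0,-0.02],[0,0,0.12],3.5],[[0,0,-0.04],[0,0,0.24],3.5],[[0,0,-0.06],[0,0,0.36],3.5],[[0,0,-0.08],[0,0,0.48],3.5],[[0,0,-0.1],[0,0,0.6],3.5],[[0,0,-0.11],[0,0,0.72],3.5],[[0,0,-0.13],[0,0,0.84],3.5],[[0,0,-0.15],[0,0,0.96],3.5]]'

```text
time: 7.6
ee_pos: [0.6137, -0.0103, 0.0522]
eef_rot: [0.545, 0.838, 0.002, 0.001]
ft_force: [7.9, 5.1, -5.9]
width: 0.0432
```

```bash
python3 -c "
from h import *
s=read_state();go([.612,-.0125,.05],2.95,s);print(s['torque'])
p=camera('wrist');save(p,'w4.png')"
```

```text
now [ 0.6137 -0.0103  0.0522] yaw 1.988 j7 0.123 t 7.6 F [ 7.92  5.1  -5.92] w 0.043227939962189516
shift cm [-0.13 -0.25  0.22] rot [ 0.004  0.001 -0.962]
[ 1.27872138 -1.92440826  0.20754277]
```

View pics/w4.png

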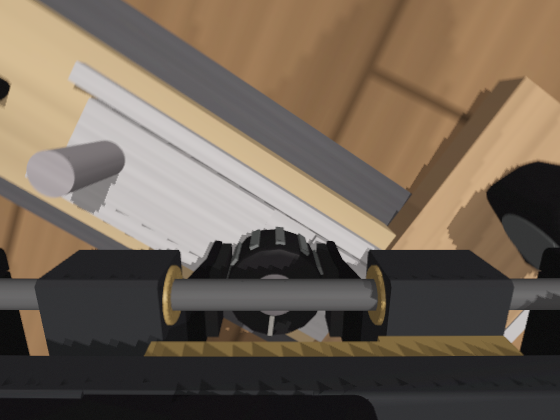

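play_rows --moves '[[[0,0.06,0],[0,0,0.12],3.5],[[0,0.12,-0.02],[0,0,0.24],3.5],[[0,0.12,-0.04],[0,0,0.36],3.5],[[0,0.12,-0.06],[0,0,0.48],3.5],[[0,0.12,-0.08],[0,0,0.6],3.5],[[0,0.12,-0.1],[0,0,0.72],3.5],[[0,0.12,-0.12],[0,0,0.84],3.5],[[0,0.12,-0.13],[0,0,0.94],3.5]]'

```text
time: 8.65
ee_pos: [0.616, -0.0104, 0.0537]
eef_rot: [0.866, 0.5, 0.003, 0.001]
ft_force: [13.0, 4.0, -8.6]
width: 0.0434
```

```bash
python3 -c "
from h import *
s=read_state();go([.612,-.0125,.05],2.95,s);print(s['torque'], Ro.from_quat(s['eef_rot']).inv().apply(s['ft_force']))
p=camera('wrist');save(p,'w5.png')"
```

```text
now [ 0.616  -0.0104  0.0537] yaw 1.048 j7 -0.745 t 8.65 F [13.01  4.03 -8.61] w 0.04336831823272314
shift cm [-0.38 -0.24  0.37] rot [ 7.000e-03  1.000e-03 -1.902e+00]
[ 0.76972167 -2.88832531  0.13769088] [9.95208872 9.21507131 8.69054116]
```

View pics/w5.png

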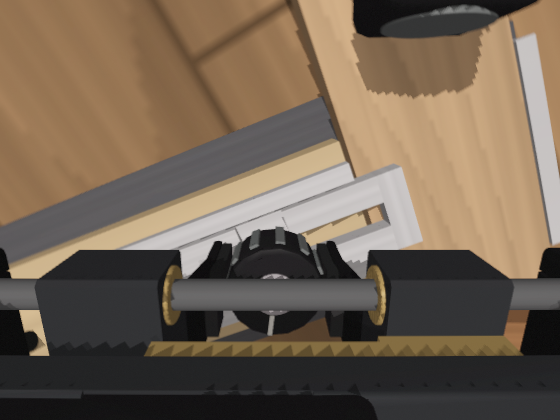

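play_rows --moves '[[[0.08,0.15,0.06],[0,0,0.06],3.5],[[0.15,0.3,0.06],[0,0,0.16],3.5],[[0.19,0.38,0.05],[0,0,0.28],3.5],[[0.19,0.4,0.03],[0,0,0.4],3.5],[[0.19,0.41,0.01],[0,0,0.52],3.5],[[0.19,0.41,-0.01],[0,0,0.64],3.5],[[0.19,0.41,-0.03],[0,0,0.76],3.5],[[0.19,0.41,-0.05],[0,0,0.86],3.5]]'

```text
time: 9.7
ee_pos: [0.6177, -0.012, 0.0546]
eef_rot: [0.996, 0.093, -0.0, 0.0]
ft_force: [-5.1, -0.6, 8.2]
width: 0.0429
```

```bash
python3 -c "
from h import *
s=read_state();go([.612,-.0125,.05],2.95,s);print(s['torque'], Ro.from_quat(s['eef_rot']).inv().apply(s['ft_force']))
p=camera('wrist');save(p,'w6.png')
"
```

```text
now [ 0.6177 -0.012   0.0546] yaw 0.187 j7 -1.544 t 9.7 F [-5.09 -0.64  8.24] w 0.042853700308606656
shift cm [-0.57 -0.06  0.46] rot [-1.000e-03  0.000e+00 -2.763e+00]
[0.08267135 1.22098306 0.10485863] [-5.12320433 -0.31579771 -8.23868313]
```

View pics/w6.png

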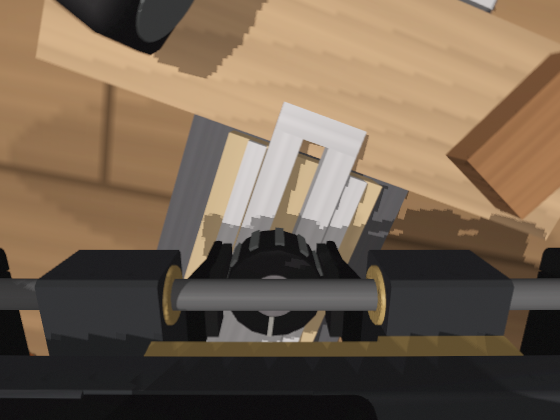

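play_rows --moves '[[[-0.1,0,-0.1],[0,0,0],3.5],[[-0.1,0,-0.1],[0,0,0],8.7],[[-0.1,0,-0.1],[0,0,0],8.7],[[-0.1,0,-0.1],[0,0,0],8.7],[[-0.1,0,-3],[0,0,0],8.7],[[-0.1,0,-6],[0,0,0],8.7],[[-0.1,0,-9],[0,0,0],8.7],[[-0.1,0,-11],[0,0,0],8.7]]'

```text
time: 10.75
ee_pos: [0.6173, -0.0126, 0.1653]
eef_rot: [0.996, 0.095, 0.001, 0.0]
ft_force: [-0.0, 0.3, -0.4]
width: 0.0865
```

```bash
python3 -c "
from h import *
go([.54,-.0,.16],1.7)
import pickle
p=camera('wrist');save(p,'w7.png');pickle.dump(p,open('w7.pkl','wb'))
"
```

```text
now [ 0.6173 -0.0126  0.1653] yaw 0.19 j7 -1.513 t 10.75 F [-0.04  0.33 -0.45] w 0.08654253775367413
shift cm [-7.35 -2.69  0.52] rot [ 1.00e-03 -1.00e-03 -1.51e+00]
```

View pics/w7.png

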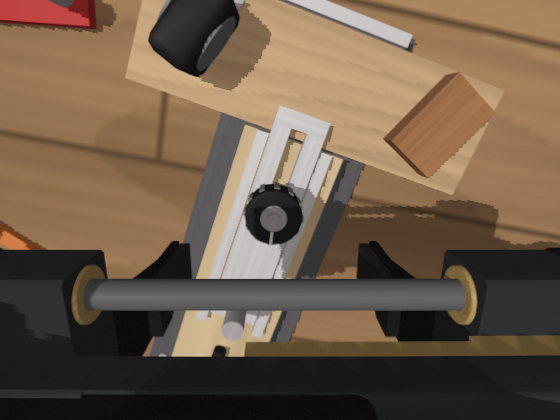

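```bash
python3 -c "
from h import *
go([.515,.0025,.165],1.416)
"
```

```text
now [ 0.6183 -0.0125  0.1678] yaw 0.19 j7 -1.513 t 10.8 F [ 1.11 -0.33  2.62] w 0.08684458349008625
shift cm [-9.87 -3.42  0.23] rot [ 0.004 -0.003 -1.226]
```

play_rows --moves '[[[-2,-0.7,0],[0,0,-0.16],8.7],[[-4,-1.4,0],[0,0,-0.32],8.7],[[-6,-2.1,0],[0,0,-0.48],8.7],[[-8,-2.8,0],[0,0,-0.64],8.7],[[-9.9,-3.4,0],[0,0,-0.8],7],[[-9.9,-3.4,0],[0,0,-0.96],6],[[-9.9,-3.4,0],[0,0,-1.1],6],[[-9.9,-3.4,0],[0,0,-1.226],6]]'

```text
time: 11.8
ee_pos: [0.513, 0.0021, 0.1632]
eef_rot: [0.758, 0.652, -0.0, -0.0]
ft_force: [-0.5, -0.3, 0.3]
width: 0.0612
```

play_rows --moves '[[[0,0,0],[0,0,0],6],[[0,0,0],[0,0,0],6],[[0,0,0],[0,0,0],6],[[0,0,0],[0,0,0],6]]'

```text
time: 12.3
ee_pos: [0.5133, 0.0023, 0.1637]
eef_rot: [0.76, 0.65, -0.0, 0.0]
ft_force: [-0.2, -0.3, 0.6]
width: 0.0601
```

```bash
python3 -c "
from h import *
p=camera('wrist');save(p,'w8.png')
go([.515,.0025,.05],1.416)
cv2.imwrite('pics/w8c.png',cv2.cvtColor(cv2.resize(p['frame'][110:260,160:460],None,fx=2.6,fy=2.6,interpolation=2),4))
import pickle; pickle.dump(p,open('w8.pkl','wb'))
"
```

```text
now [0.5133 0.0023 0.1637] yaw 1.415 j7 -0.31 t 12.35 F [-0.17 -0.02  0.69] w 0.06016469534679157
shift cm [ 0.05  0.16 11.37] rot [ 0.     0.    -0.001]
```

View pics/w8.png

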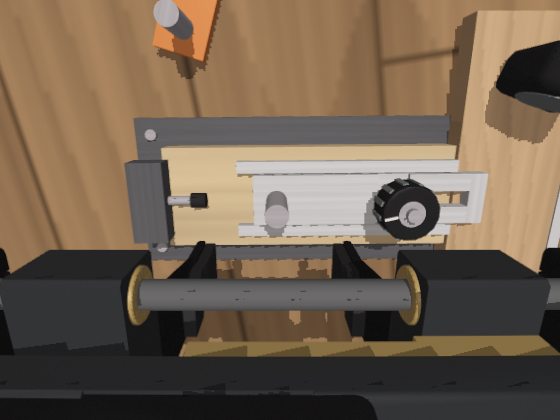

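View pics/w8c.png

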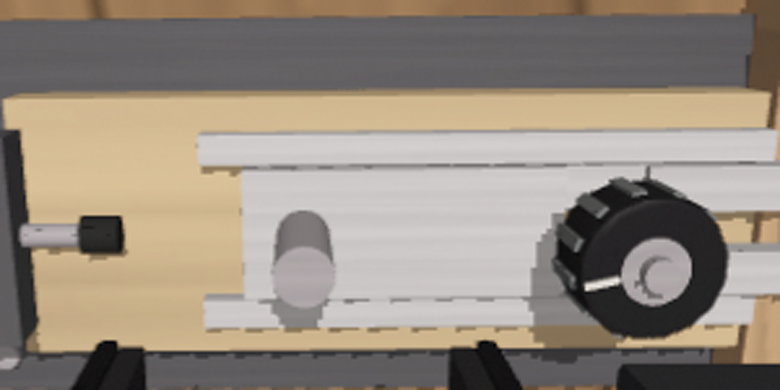

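```bash
python3 -c "
from h import *
import pickle
p=pickle.load(open('w8.pkl','rb'))
print(atz(p,(160+303.5/2.6-.5,110+277/2.6-.5),.088), atz(p,(160+662/2.6-.5,110+275/2.6-.5),.0945))
a=atz(p,(160+660/2.6-.5,110+270/2.6-.5),.085);b=atz(p,(160+590/2.6-.5,110+287/2.6-.5),.085); print(np.arctan2(*(b-a)[1::-1]))
q=pickle.load(open('w1.pkl','rb'))
f=lambda x,y,z: atz(q,(80+(x+.5)/2.6-.5,110+(y+.5)/2.6-.5),z)
a=f(567,187,.081);b=f(620,195,.081);print(np.arctan2(*(b-a)[1::-1]))
u=np.array([np.cos(.155),-np.sin(.155)])
t=atz(p,(160+243/2.6-.5,110+235/2.6-.5),.042);bu=atz(p,(160+123/2.6-.5,110+235/2.6-.5),.036); print('gap',(t-bu)[:2]@u)
"
```

```text
[0.51397005 0.00223447 0.088     ] [ 0.61153709 -0.01061626  0.0945    ]
-3.0443865531269076
-0.3131691435733436
gap 0.041103488910265204
```

play_rows --moves '[[[0,0.07,2],[0,0,0],6],[[0,0.07,4],[0,0,0],6],[[0,0.07,6],[0,0,0],6],[[0,0.07,8],[0,0,0],6],[[0,0.07,10],[0,0,0],6],[[0,0.07,11.3],[0,0,0],6],[[0,0.07,11.3],[0,0,0],6],[[0,0.07,11.3],[0,0,0],6]]'

```text
time: 13.35
ee_pos: [0.5145, 0.0022, 0.0514]
eef_rot: [0.76, 0.65, 0.0, 0.0]
ft_force: [-0.1, 0.3, -0.1]
width: 0.06
```

```bash
python3 -c "
from h import *
go([.514,.0022,.05],1.416)
p=camera('wrist');save(p,'w9.png')
"
```

```text
now [0.5145 0.0022 0.0514] yaw 1.416 j7 -0.37 t 13.35 F [-0.06  0.35 -0.08] w 0.06004475692252307
shift cm [-0.   -0.05  0.14] rot [ 0.001 -0.    -0.   ]
```

View pics/w9.png

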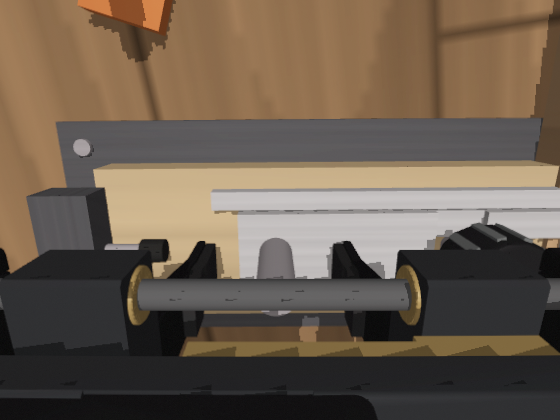

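Post is midway between the fingers. Closing gently.

play_rows --grip_force 12 --moves '[[[0,0,0],[0,0,0],4],[[0,0,0],[0,0,0],3],[[0,0,0],[0,0,0],2.2],[[0,0,0],[0,0,0],1.4],[[0,0,0],[0,0,0],1.4],[[0,0,0],[0,0,0],1.4],[[0,0,0],[0,0,0],1.4]]'

```text
time: 14.28
ee_pos: [0.5141, 0.0021, 0.0507]
eef_rot: [0.76, 0.65, 0.0, 0.0]
ft_force: [0.8, -0.5, -0.7]
width: 0.0176
```

```bash
python3 -c "
from h import *
s=read_state();go([.514-.0395,.0022+.0062,.0514],1.416); print(s['torque'], Ro.from_quat(s['eef_rot']).inv().apply(s['ft_force']))
"
```

```text
now [0.5141 0.0021 0.0507] yaw 1.416 j7 -0.37 t 14.275 F [ 0.75 -0.52 -0.71] w 0.01759586754349709
shift cm [ 0.01 -4.01 -0.07] rot [ 0.  0. -0.]
[-0.04729399 -0.37693339 -0.01326861] [-0.39292012  0.82434005  0.71210506]
```

play_rows --moves '[[[0,-0.1,0],[0,0,0],1.4],[[0,-0.25,0],[0,0,0],1.4],[[0,-0.4,0],[0,0,0],1.4],[[0,-0.5,0],[0,0,0],1.4],[[0,-0.6,0],[0,0,0],1.4]]'

```text
time: 14.9
ee_pos: [0.508, 0.003, 0.0507]
eef_rot: [0.76, 0.65, -0.0, 0.0]
ft_force: [2.2, -0.7, -0.4]
width: 0.0179
```

```bash
python3 -c "
from h import *
s=read_state();go([.514-.0395,.0022+.0062,.0514],1.416); print(s['torque'], Ro.from_quat(s['eef_rot']).inv().apply(s['ft_force']))
"
```

```text
now [0.508  0.003  0.0507] yaw 1.416 j7 -0.37 t 14.9 F [ 2.21 -0.68 -0.43] w 0.017861102470725664
shift cm [ 0.01 -3.39 -0.07] rot [ 0.  0. -0.]
[-0.02179961 -0.33495146 -0.0033836 ] [-0.33209804  2.28671443  0.43381576]
```

play_rows --moves '[[[0,-0.3,0],[0,0,0],1.4],[[0,-0.6,0],[0,0,0],1.4],[[0,-0.9,0],[0,0,0],1.4],[[0,-1.2,0],[0,0,0],1.4],[[0,-1.5,0],[0,0,0],1.4],[[0,-1.8,0],[0,0,0],1.4],[[0,-2.0,0],[0,0,0],1.4],[[0,-2.2,0],[0,0,0],1.4]]'

```text
time: 15.9
ee_pos: [0.4862, 0.0065, 0.0507]
eef_rot: [0.76, 0.65, 0.0, 0.0]
ft_force: [1.4, -0.4, 0.4]
width: 0.0174
```

```bash
python3 -c "
from h import *
s=read_state();go([.514-.0395,.0022+.0062,.0514],1.416); print(s['torque'], Ro.from_quat(s['eef_rot']).inv().apply(s['ft_force']))
p=camera('wrist');save(p,'w10.png')
"
```

```text
now [0.4862 0.0065 0.0507] yaw 1.416 j7 -0.368 t 15.9 F [ 1.36 -0.4   0.4 ] w 0.01738614643840432
shift cm [ 0.01 -1.19 -0.07] rot [ 0.  0. -0.]
[-0.07093622 -0.27971719 -0.00055371] [-0.18076275  1.4070182  -0.39931255]
```

View pics/w10.png

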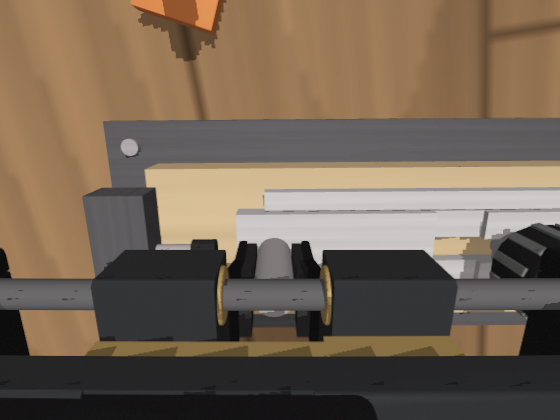

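play_rows --moves '[[[0,-0.2,0],[0,0,0],1.4],[[0,-0.4,0],[0,0,0],1.4],[[0,-0.6,0],[0,0,0],1.4],[[0,-0.75,0],[0,0,0],1.4],[[0,-0.85,0],[0,0,0],1.4],[[0,-0.95,0],[0,0,0],1.4]]'

```text
time: 16.7
ee_pos: [0.4769, 0.0079, 0.0507]
eef_rot: [0.76, 0.65, -0.0, 0.0]
ft_force: [0.8, 0.1, -0.4]
width: 0.0179
```

play_rows --moves '[[[0,-0.05,0],[0,0,0],1.4],[[0,-0.1,0],[0,0,0],1.4],[[0,-0.1,0],[0,0,0],1.4]]'

```text
time: 17.08
ee_pos: [0.4759, 0.0081, 0.0507]
eef_rot: [0.76, 0.65, -0.0, 0.0]
ft_force: [0.9, 1.0, 0.3]
width: 0.0173
```

play_rows --moves '[[[0,-0.05,0],[0,0,0],1.4],[[0,-0.1,0],[0,0,0],1.4],[[0,-0.1,0],[0,0,0],1.4]]'

```text
time: 17.45
ee_pos: [0.4749, 0.0082, 0.0507]
eef_rot: [0.76, 0.65, -0.0, 0.0]
ft_force: [0.9, -0.9, 0.7]
width: 0.0179
```

play_rows --moves '[[[0,-0.05,0],[0,0,0],1.4],[[0,-0.1,0],[0,0,0],1.4],[[0,-0.1,0],[0,0,0],1.4]]'

```text
time: 17.82
ee_pos: [0.4739, 0.0084, 0.0507]
eef_rot: [0.76, 0.65, -0.0, 0.0]
ft_force: [1.2, -0.3, -0.1]
width: 0.0178
```

play_rows --moves '[[[0,-0.05,0],[0,0,0],1.4],[[0,-0.1,0],[0,0,0],1.4],[[0,-0.1,0],[0,0,0],1.4]]'

```text
time: 18.2
ee_pos: [0.4732, 0.0085, 0.0507]
eef_rot: [0.76, 0.65, 0.0, 0.0]
ft_force: [3.5, -0.7, -3.0]
width: 0.0174
```

```bash
python3 -c "
from h import *
s=read_state();go([.514-.0395,.0022+.0062,.0514],1.416); print(s['torque'], Ro.from_quat(s['eef_rot']).inv().apply(s['ft_force']))
p=camera('wrist');save(p,'w11.png')
"
```

```text
now [0.4732 0.0085 0.0507] yaw 1.416 j7 -0.366 t 18.2 F [ 3.45 -0.68 -2.98] w 0.0173588254609246
shift cm [ 0.01  0.13 -0.07] rot [ 0. -0. -0.]
[-0.12710026 -0.93870908 -0.03205904] [-0.13819932  3.51692067  2.97779132]
```

View pics/w11.png

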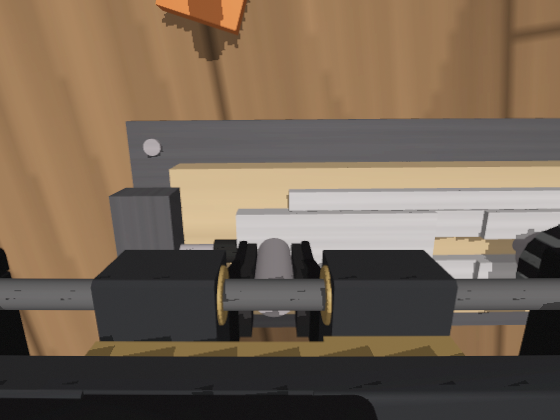

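play_rows --moves '[[[0,-0.05,0],[0,0,0],1.4],[[0,-0.05,0],[0,0,0],1.4],[[0,-0.05,0],[0,0,0],1.4]]'

```text
time: 18.62
ee_pos: [0.4728, 0.0086, 0.0508]
eef_rot: [0.76, 0.65, 0.0, 0.0]
ft_force: [4.9, -0.7, -3.1]
width: 0.0175
```

play_rows --moves '[[[0,-0.05,0],[0,0,0],1.4],[[0,-0.05,0],[0,0,0],1.4],[[0,-0.05,0],[0,0,0],1.4]]'

```text
time: 19.0
ee_pos: [0.4725, 0.0086, 0.0508]
eef_rot: [0.76, 0.65, 0.0, 0.0]
ft_force: [6.1, -0.3, -3.7]
width: 0.0174
```

play_rows --moves '[[[0,-0.05,0],[0,0,0],1.4],[[0,-0.1,0],[0,0,0],1.4],[[0,-0.1,0],[0,0,0],1.4],[[0,-0.1,0],[0,0,0],1.4]]'

```text
time: 19.5
ee_pos: [0.472, 0.0087, 0.051]
eef_rot: [0.76, 0.65, 0.001, 0.001]
ft_force: [7.2, -0.6, -4.8]
width: 0.0177
```

play_rows --moves '[[[0,0,0.03],[0,0,0],1.4],[[0,0,0.03],[0,0,0],2.4],[[0,0,0.03],[0,0,0],3.4],[[0,0,0.03],[0,0,0],4.4],[[0,0,0.03],[0,0,0],5],[[0,0,0.03],[0,0,0],5]]'

```text
time: 20.25
ee_pos: [0.4708, 0.0089, 0.0503]
eef_rot: [0.76, 0.65, -0.0, -0.0]
ft_force: [-0.0, 0.5, -0.3]
width: 0.049
```

```bash
python3 -c "
from h import *
s=read_state();go([.471,.0088,.2],1.416)
p=camera('wrist');save(p,'w12.png')
"
```

```text
now [0.4708 0.0089 0.0503] yaw 1.416 j7 -0.366 t 20.25 F [-0.03  0.52 -0.29] w 0.0489551284146939
shift cm [-1.000e-02  1.000e-02 -1.497e+01] rot [-0.  0. -0.]
```

View pics/w12.png

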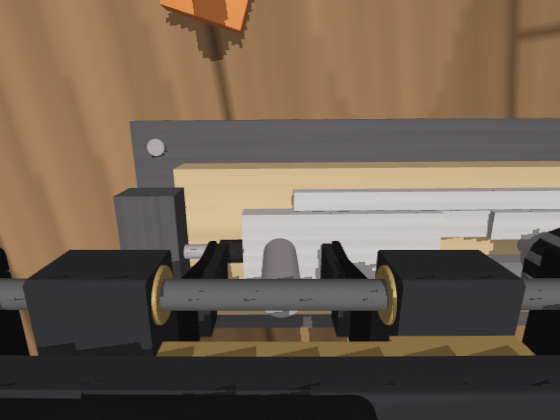

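play_rows --moves '[[[0,0,-1],[0,0,0],5],[[0,0,-3],[0,0,0],5],[[0,0,-5.5],[0,0,0],5],[[0,0,-8],[0,0,0],5],[[0,0,-11],[0,0,0],5],[[0,0,-14],[0,0,0],5],[[0,0,-16],[0,0,0],5],[[0,0,-16],[0,0,0],5]]'

```text
time: 21.3
ee_pos: [0.4719, 0.009, 0.2123]
eef_rot: [0.76, 0.65, 0.001, 0.001]
ft_force: [0.4, -0.3, 0.4]
width: 0.05
```

```bash
python3 -c "
from h import *
import pickle
go([.471,.0088,.2],1.416)
p=camera('wrist');save(p,'w13.png');pickle.dump(p,open('w13.pkl','wb'))
p=camera('top');save(p,'top2.png')
"
```

```text
now [0.4719 0.009  0.2123] yaw 1.416 j7 -0.277 t 21.3 F [ 0.45 -0.32  0.42] w 0.0499753821013713
shift cm [-0.03 -0.09  1.23] rot [ 0.003 -0.    -0.   ]
```

View pics/w13.png

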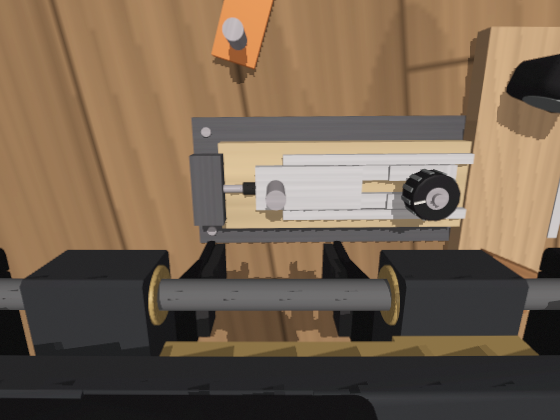

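View pics/top2.png

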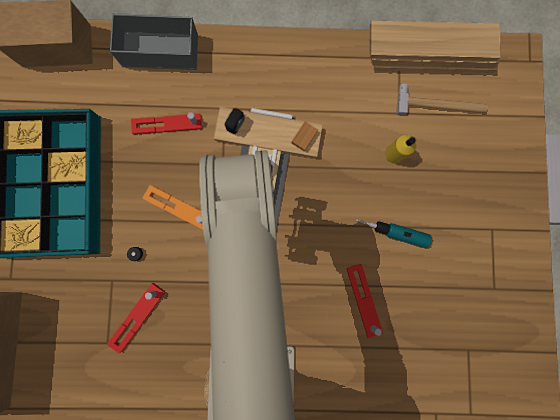

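```bash
python3 -c "
from h import *
print(close_job(), read_state()['time'])
"
```

```text
the job is handed in; nothing more can be done
the job is handed in; nothing more can be done
```

The clamp is free and the strap sits on the stop's buffer. I handed the job in at about 21 s; no verdict is reported.

**What I did**
- **Knob:** I gripped it from above and turned it clockwise 2.76 rad, letting the gripper rise with the thread. The white pointer confirmed about 2.73 rad, so the knob ended between 2.7 and 3.4 rad (its starting angle wasn't measured).
- **Strap:** I pinched the post and pulled the strap back about 42 mm at 1–2 N. It met the buffer at about 41 mm, and I pressed on until the pull read about 7 N, roughly 5–6 N of that on the buffer. Then I opened the jaws and lifted straight off.

**Last checks**
- **Strap:** The final wrist picture shows its tail at the buffer, lying straight in the guide rails with the nose clear of the slat. By my travel figures the tail is about 33 mm ahead of the stop bracket.
- **Surroundings:** The slat and bystanders look unmoved in the final top picture. The robot was touching nothing, with wrist force near zero.

**What disagreed**
- **Knob position:** The cameras put its centre about 3 mm from where the gripped turn implied. That caused side forces of up to about 13 N on the knob; I shifted the arm to relieve them partway through.
- **Upward pull:** While pressing on the buffer, the gripper pulled up on the post by about 3–5 N, but the tool rose only 0.3 mm.

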